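# Set the eccentric guide roller to the gauge

### The job

On the bar guide, swing the lever of the eccentric disc until the lever stands square to the fence, pointing away from it; the gap is then right for the thick gauge, with about 5 mm of play. After that, slide the thick gauge along the plate, without lifting or tipping it, through the gap between disc and fence until it is wholly past the disc, and let go of it there. Leave the lever as set and do not disturb the thin gauge standing beside the guide.

Things in the scene. Friction and masses are not known exactly. Their poses are not given: they have to be found in the camera images.
- fixture: Bar guide, fixed: dark steel plate 140 x 400 mm, 8 thick. Origin on the bench under it; z up. The channel runs along its y; entry at -y, exit at +y. Sizes in mm: fence along the +x side, face x = 50, top z 28. Opposite, low rails, face x = 20, top z 22: entry y -195 to -40, exit y 55 to 195; end stop y 185. Between the rails a 60 mm disc 18 off centre on its pivot bolt (x -5, y 0, top z 37).
- eccentric (a joint): Turn q of disc and lever about the pivot, rad, 0 to 2.6, counter-clockwise from above. q = 0: lever along the guide's +y; 1.57: along its -x, square to and away from the fence. Lever post at x = -5 - 90 sin q, y = 90 cos q mm in the guide's frame. Gap disc to fence 25 - 18 cos q mm. Stiff (4 to 5 N at the post), stays where left. Starts too tight, q 0.15 to 0.9.
- lever_top (a point): Centre of the top of the lever's grip post: upright round steel post, 16 mm in diameter, z 29 to 79 mm above the bench, 90 mm from the pivot, at the end of a flat arm (18 mm wide, top 29 mm above the bench) fixed on the disc.
- gauge: Thick gauge, loose, 0.2 to 0.4 kg: steel block 20 (x) x 90 (y) x 22 mm tall, round ends, with an upright round grip post in its middle, 16 mm in diameter, up to 77 mm above its underside. Origin: centre of underside. Stands on the plate (z 8 mm) in the entry channel, at x 35, y -135 to -102 mm of the guide. Wholly past the disc: its middle beyond guide y = 97 mm; at the end stop it is at 140.
- thin_gauge: Thin gauge, loose, not to be used: same form, but 10 mm thick with a 10 mm post, standing on the bench to one side of the guide. Origin: centre of underside.
There are look-alikes about, which are no part of the job. Leave any brown or purple look-alike of the gauge alone.

How it is judged:
By the outcome, as a careful person would: the job done as asked, in the order asked, and still so for the second after the job is handed in, with the robot touching nothing.
It also fails if it takes over 50 s, if anything falls off the work surface, if the arm or the gripper's body presses on something with over 40 N, if the wrist force passes 120 N, or if a joint passes its speed limit or range.

### The arm

A 6-joint arm with a two-finger parallel gripper is mounted at the origin on the work surface. World frame = base frame: x ahead of the robot, y to its left, z up, the work surface at z = 0. Lengths are in m, angles in rad, forces in N, time in s.
With the tool pointing down it reaches from about 0.275 to 0.725 m from the base axis. Payload 15.9 kg.
Tool frame: the origin (TCP) lies midway between the tips of the shut fingers; the grasp point (between the pads) lies 19 mm behind it; z points along the fingers, x is the direction in which the jaws open and shut, and the axes are right-handed (so a half turn about z gives the same grasp; the last joint's range is limited). The gripper opens to 85 mm and grips with 20 to 120 N. Pads are 22 mm wide; open, the fingers measure 114 mm over their backs; the gripper's body (76 mm by 85 mm) begins 54 mm behind the grasp point. The pads swing forward as they close: fully open they stand 13 mm farther back than shut.
Start: joints at [-1.155, 0.213, -0.034, 1.323, 0, 1.571], TCP at [0.202, -0.457, 0.231] pointing down, gripper open.
Joint ranges: [-2.98, 2.98], [-0.74, 1.72], [-1.14, 1.35], [-2.1, 2.04], [-1.57, 1.44], [-3.14, 3.14]. Speed limits (rad/s): [1.89, 1.89, 2.39, 2.57, 3.14, 3.14].

### API

Orientations are given as a rotation vector (axis times angle).
In Python, from cell import bot gives the robot as it stands.
- The arm moves only by the shell command python3 -m pendant 'ROWS' [FORCE]. ROWS is JSON, a list of rows, each a list of 5 numbers: the shift along the tool's x, y, z in m, then the turn about the tool's z in degrees, then the opening, from -1 (shut) to 1 (fully open). In form: [[tx, ty, tz, spin, fingers], ...]. A call has 1 to 12 rows; each row shifts and turns the commanded pose from where the row before left it, along the tool's axes as they then stand; what a row does not reach is not made up. A row lasts 1/12 s, in which the tool goes at most 41.7 mm and 7.16 degrees, less where a joint would pass 70% of its speed; a pose out of reach is approached as far as the arm can. A call is refused whole if a number of a shift passes 0.0417 or a number of a turn 7.16, either way. A call with a gripper value outside its range is refused whole. The fingers move at their own pace and stop on an object; FORCE is the grip in N (left out, the last holds). Time passes only in rows, so rows that do not move let the fingers close. It gives the time, the measured TCP pose, the force and the opening at its end, in the units of the state.
- bot.get_state(): the state, without advancing time (a new reading comes with each control period).
- bot.capture(name): name is "scene" or "top" or "wrist"; returns a dict with "image" (480x640x3 uint8, red, green, blue), "range_z" (480x640 float32, m along the optical axis (not along the pixel's ray), 0 where there is no reading), "K" (3x3 intrinsics, pixels), "k1" (the pictures are not rectified: a ray, as slopes to the right and down, at radius r is drawn at 1 + k1 r^2 times it, then the intrinsics apply), "rvec" (rotation vector, rad) and "tvec" (3), from world to camera coordinates, as OpenCV has them; the wrist camera has in their place "mount" (4x4, takes a point from camera to tool coordinates, whose origin is the TCP and whose axes are the tool frame's). Camera axes: x right, y down, z forward; pixel columns grow to the right and rows downward; lengths in m; the calibration is good to about 2 mm. A picture is of the moment at which its call begins: read the wrist's pose just before it.
- bot.close_job(): hands the job in, once; it reports no verdict.
Trained networks look in the newest picture that a camera, given by its name, has taken for a name from the list of things; names that differ only in an ending like _2 or _b are one class to them, and where a whole thing is asked for, a point or a joint stands for the part that bears it (a point fixed in the world has none). Each returns a list of dicts, best first, with "p" (0 to 1); they miss things now and then, are a little off and sometimes report something else, mostly with a low value. They report only what shows in the picture. A call takes as long as a camera call. They do not tell look-alikes from the thing itself.
- bot.look_for(name, camera): "pixel" ([row, column] in pixels, amid what is visible of it).
- bot.tip_of(name, camera): "pixel" ([row, column] in pixels: a listed point, or the origin of a listed thing).
The state is a dict: "time": time; "joint_pos": joint angles; "joint_vel": joint speeds; "joint_efforts": joint torques, N m; "ee_pos": TCP position; "eef_rot": TCP orientation; "contact_force": force on the tool from outside, world axes, zero at the start; "wrist_torque": the same for the moment, N m; "finger_gap": opening from 0.0 (shut) to 1.0 (fully open).
Only numpy, scipy, OpenCV 4.12 (cv2) and the standard library are available. Lean on these libraries where they do the work, as an engineer would, in place of code of your own. Each camera call takes 0.05 s, during which the arm holds its last target. There are 200 camera calls.

## Working session

There is one attempt and no reset: what is moved stays moved. The work goes in short steps, Python scripts to look and compute and a shell command to move; the robot and the scene stay as the last step left them, time stands still between calls to the robot, and variables do not carry over. Pictures are saved under pics/ and viewed, about 8 in all and at most 12, crops included, and the job is handed in when it is done.

```bash
ls; mkdir -p pics; cat > h.py <<'E'
import numpy as np, cv2
from cell import bot
from scipy.spatial.transform import Rotation as R
def pose(c,st):
    if 'mount' in c:
        T=np.eye(4);T[:3,:3]=R.from_rotvec(st['eef_rot']).as_matrix();T[:3,3]=st['ee_pos'];return T@np.array(c['mount'])
    Rm=R.from_rotvec(np.ravel(c['rvec'])).as_matrix();T=np.eye(4);T[:3,:3]=Rm.T;T[:3,3]=-Rm.T@np.ravel(c['tvec']);return T
def ray(c,rc):
    K=np.array(c['K']);p=np.array([(rc[1]-K[0,2])/K[0,0],(rc[0]-K[1,2])/K[1,1]]);s=p.copy()
    for _ in range(20): s=p/(1+c['k1']*(s@s))
    return np.array([s[0],s[1],1.])
def at_z(c,T,rc,z):
    d=T[:3,:3]@ray(c,rc);o=T[:3,3];return o+d*(z-o[2])/d[2]
def at_d(c,T,rc):
    r,k=int(round(rc[0])),int(round(rc[1]));w=c['range_z'][max(r-1,0):r+2,max(k-1,0):k+2];w=w[w>0]
    return (T@np.r_[ray(c,rc)*(np.median(w) if len(w) else np.nan),1])[:3]
def cap(n):
    st=bot.get_state();c=bot.capture(n);return c,pose(c,st)
def save(c,f,crop=None,s=1):
    im=c['image'][:,:,::-1]
    if crop: im=im[crop[0]:crop[1],crop[2]:crop[3]]
    cv2.imwrite('pics/'+f,cv2.resize(im,None,fx=s,fy=s,interpolation=cv2.INTER_CUBIC))
E
python3 - <<'E'
from h import *
np.set_printoptions(precision=4,suppress=True)
for n in ['top','scene']:
    c,T=cap(n);save(c,n+'0.png');print(n,T[:3,3])
    for t in ['fixture','eccentric','lever_top','gauge','thin_gauge']:
        for f in ['look_for','tip_of']:
            try:
                for d in getattr(bot,f)(t,n)[:4]: print(t,f,round(d['p'],2),np.round(d['pixel']),at_d(c,T,d['pixel']))
            except Exception as e: print(t,f,e)
E
```

```text
pics
top [ 0.4224 -0.0177  1.7001]
fixture look_for 0.64 [223. 348.] [ 0.5762 -0.0507  0.0377]
fixture tip_of 0.81 [220. 350.] [ 0.5831 -0.0564  0.0343]
eccentric look_for 0.62 [223. 344.] [ 0.5753 -0.0402  0.0248]
eccentric tip_of it knows: fixture, gauge, lever_top, thin_gauge
lever_top look_for 0.98 [223. 346.] [ 0.5755 -0.0459  0.031 ]
lever_top tip_of 0.74 [240. 326.] [0.5312 0.0109 0.026 ]
gauge look_for 0.72 [201. 392.] [ 0.6342 -0.1734  0.034 ]
gauge look_for 0.72 [178. 467.] [ 0.6935 -0.3768  0.0632]
gauge look_for 0.66 [307. 366.] [ 0.3443 -0.0967  0.021 ]
gauge look_for 0.49 [286. 415.] [ 0.3997 -0.2293  0.045 ]
gauge tip_of 0.8 [309. 366.] [ 0.3428 -0.094   0.0729]
gauge tip_of 0.69 [201. 392.] [ 0.6345 -0.1739  0.034 ]
gauge tip_of 0.49 [177. 463.] [ 0.6974 -0.3706  0.0432]
thin_gauge look_for 0.5 [251. 188.] [0.5059 0.3972 0.0126]
thin_gauge tip_of 0.7 [254. 186.] [0.4975 0.3998 0.0217]
scene [0.8781 0.4885 1.0322]
fixture look_for 0.67 [265. 295.] [ 0.5932 -0.0153  0.0209]
fixture tip_of 0.85 [257. 289.] [ 0.5936 -0.0387  0.0215]
eccentric look_for 0.68 [256. 296.] [ 0.5797 -0.0297  0.0229]
eccentric tip_of it knows: fixture, gauge, lever_top, thin_gauge
lever_top look_for 0.93 [256. 293.] [ 0.5835 -0.0344  0.0241]
lever_top tip_of 0.75 [244. 327.] [0.5247 0.0097 0.0764]
gauge look_for 0.98 [180. 172.] [ 0.7075 -0.3729  0.0347]
gauge look_for 0.91 [164. 313.] [ 0.3961 -0.2285  0.0234]
gauge look_for 0.76 [192. 365.] [ 0.344  -0.0826  0.0246]
gauge look_for 0.63 [222. 238.] [ 0.6426 -0.1723  0.0425]
gauge tip_of 0.95 [226. 239.] [ 0.6426 -0.1683  0.0306]
gauge tip_of 0.8 [193. 365.] [ 0.3452 -0.0812  0.0215]
gauge tip_of 0.61 [185. 177.] [ 0.7023 -0.3661  0.0201]
gauge tip_of 0.58 [168. 310.] [ 0.4081 -0.2222  0.0196]
thin_gauge look_for 0.86 [395. 467.] [0.4761 0.4108 0.0023]
thin_gauge tip_of 0.74 [398. 459.] [0.4996 0.4064 0.019 ]
```

```bash
python3 - <<'E'
import cv2
a=cv2.imread('pics/top0.png')[140:340,160:500];b=cv2.imread('pics/scene0.png')
cv2.imwrite('pics/top0c.png',cv2.resize(a,None,fx=2.3,fy=2.3,interpolation=cv2.INTER_CUBIC))
E
```

```text
(no output)
```

View pics/top0c.png

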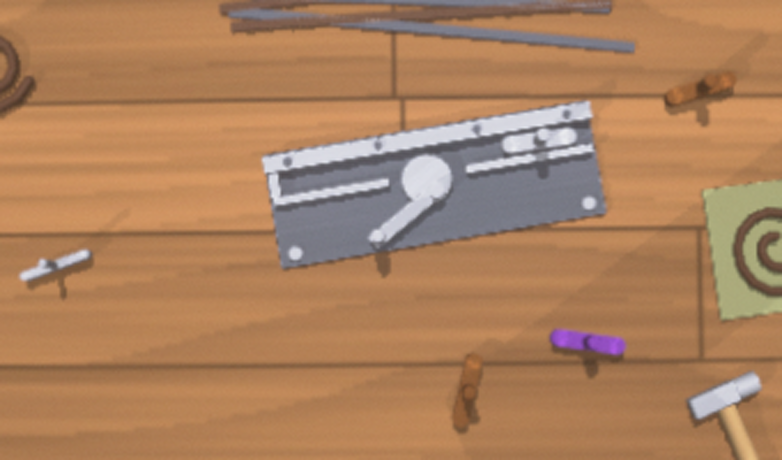

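View pics/scene0.png

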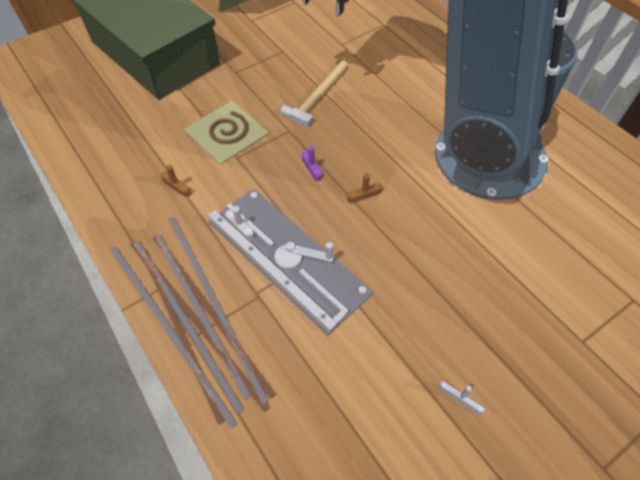

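The thick gauge is the steel piece in the entry channel, at top-image pixel [201,392]. It could be confused with the brown pieces at [178,467] and [308,366], the purple one at [289,415], and the thin gauge at [254,186]. Next I fit the guide pose from its corners.

```bash
python3 - <<'E'
from h import *
from scipy.optimize import least_squares
np.set_printoptions(precision=4,suppress=True)
c,T=cap('top')
full=lambda x,y:(140+y/2.3-.28,160+x/2.3-.28)
W=[];G=[]
for (x,y),g,z in [((606,213),(-.07,-.2),.008),((284,269),(-.07,.2),.008),((591,102),(.07,-.2),.028),((262,158),(.07,.2),.028)]:
    W.append(at_z(c,T,full(x,y),z)[:2]);G.append(g)
W=np.array(W);G=np.array(G);print(W)
f=lambda p:((G@np.array([[np.cos(p[2]),np.sin(p[2])],[-np.sin(p[2]),np.cos(p[2])]]))+p[:2]-W).ravel()
s=least_squares(f,[.58,-.05,.17]);p=s.x;print('guide',p,s.fun)
def tog(P): 
    d=np.array(P[:2])-p[:2];C,S=np.cos(p[2]),np.sin(p[2]);return np.array([C*d[0]+S*d[1],-S*d[0]+C*d[1]])
lt=at_z(c,T,[240,326],.079);print('lever',lt,tog(lt)); l2=tog([.5247,.0097]);print(l2)
g=at_z(c,T,[201,392],.03);print('gauge',g,tog(g))
for l in (tog(lt),l2): d=l-[-.005,0];print('q',np.degrees(np.arctan2(-d[0],d[1])),np.hypot(*d))
st=bot.get_state();print(st['ee_pos'],R.from_rotvec(st['eef_rot']).as_matrix(),st['finger_gap'])
E
```

```text
[[ 0.5494 -0.2605]
 [ 0.4862  0.1299]
 [ 0.6821 -0.2425]
 [ 0.6191  0.1538]]
guide [ 0.5842 -0.0549  0.1589] [-0.0027 -0.0029 -0.0028  0.0017  0.0029  0.0013  0.0026 -0.0001]
lever [0.5266 0.0092 0.079 ] [-0.0467  0.0724]
[-0.0485  0.0732]
gauge [ 0.6353 -0.1729  0.03  ] [ 0.0318 -0.1247]
q 29.939204408465613 0.08355619507084706
q 30.758512004020332 0.0851406563649778
[ 0.202  -0.4574  0.2313] [[ 0.4039 -0.9148 -0.    ]
 [-0.9148 -0.4039  0.    ]
 [-0.     -0.     -1.    ]] 1.001655517497754
```

```bash
python3 -m pendant '[[-0.0185,-0.0302,0,0,1],[-0.0185,-0.0302,0,0,1],[-0.0185,-0.0302,0,0,1],[-0.0185,-0.0302,0,0,1],[-0.0185,-0.0302,0,0,1],[-0.0185,-0.0302,0,0,1],[-0.0185,-0.0302,0,0,1],[-0.0185,-0.0302,0,0,1],[-0.0185,-0.0302,0,0,1],[-0.0185,-0.0302,0,0,1],[-0.0185,-0.0302,0,0,1],[-0.0185,-0.0302,0,0,1]]' 20
python3 -m pendant '[[-0.0185,-0.0302,0,0,1],[-0.0185,-0.0302,0,0,1],[-0.0185,-0.0302,0,0,1],[-0.0185,-0.0302,0,0,1],[0,0,0,-7,1],[0,0,0,-7,1],[0,0,0,-7,1],[0,0,0,-7,1],[0,0,0,-7,1],[0,0,0,-7,1],[0,0,0,-7,1]]'
python3 -m pendant '[[0,0,0,-7,1],[0,0,0,-7,1],[0,0,0,-7,1],[0,0,0,-7,1],[0,0,0,-7,1],[0,0,0,-7,1],[0,0,0,-7,1],[0,0,0,-7,1],[0,0,0,0,0]]'
cat > loc.py <<'E'
from h import *
np.set_printoptions(precision=4,suppress=True)
import sys
n=sys.argv[1]
st=bot.get_state();c,T=cap('wrist');save(c,n+'.png')
Rm=R.from_rotvec(st['eef_rot']).as_matrix()
print('t',st['time'],'tcp',st['ee_pos'],'yaw',np.degrees(np.arctan2(Rm[1,0],Rm[0,0])),'j',st['joint_pos'],'F',st['contact_force'],'gap',st['finger_gap'])
for t,zz in [('lever_top',.079),('gauge',.008),('fixture',0)]:
    for d in bot.tip_of(t,'wrist')[:3]:
        print(t,round(d['p'],2),np.round(d['pixel']),at_z(c,T,d['pixel'],zz),at_d(c,T,d['pixel']))
np.savez('pics/'+n,range_z=c['range_z'],K=c['K'],k1=c['k1'],T=T)
E
python3 loc.py w1
```

```text
time: 2.05
ee_pos: [0.4445, -0.1062, 0.2315]
eef_rot: [-2.632, 1.715, -0.001]
contact_force: [0.8, -1.3, 0.1]
finger_gap: 0.998
time: 2.97
ee_pos: [0.5244, 0.0086, 0.2313]
eef_rot: [3.108, -0.46, -0.0]
contact_force: [-0.3, -0.1, 0.3]
finger_gap: 1.007
time: 3.72
ee_pos: [0.5244, 0.0086, 0.2313]
eef_rot: [-2.96, -1.054, 0.0]
contact_force: [-0.3, -0.5, -0.7]
finger_gap: 0.883
t 3.7167 tcp [0.5244 0.0086 0.2313] yaw 39.188965066648244 j [0.0164 0.2639 0.0313 1.3382 0.     0.9032] F [-0.2598 -0.4895 -0.6812] gap 0.8827144903604958
lever_top 0.57 [213. 323.] [0.5229 0.0181 0.079 ] [0.5229 0.0182 0.0793]
gauge 0.73 [160.  98.] [ 0.3412 -0.0842  0.008 ] [ 0.3464 -0.0787  0.0218]
gauge 0.71 [304.  77.] [ 0.3977 -0.226   0.008 ] [ 0.401  -0.2143  0.0228]
gauge 0.56 [400. 288.] [ 0.6354 -0.1772  0.008 ] [ 0.6259 -0.1625  0.0304]
fixture 0.84 [288. 323.] [ 0.5836 -0.0534  0.    ] [ 0.5748 -0.0436  0.0314]
```

View pics/w1.png

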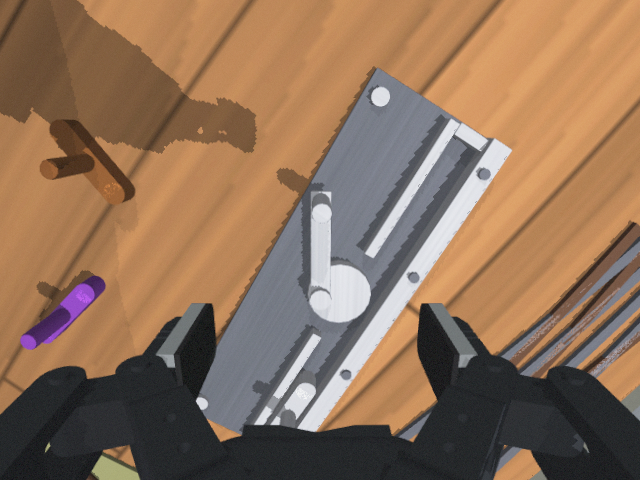

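```bash
python3 - <<'E'
from h import *
np.set_printoptions(precision=4,suppress=True)
d=np.load('pics/w1.npz');T=d['T'];c=dict(K=d['K'],k1=float(d['k1']),range_z=d['range_z'])
def cl(r0,r1,c0,c1,z0,z1):
    P=[];q=[]
    for r in range(r0,r1):
        for k in range(c0,c1):
            if c['range_z'][r,k]>0:
                p=(T@np.r_[ray(c,(r,k))*c['range_z'][r,k],1])[:3]
                if z0<p[2]<z1:P.append(p);q.append((r,k))
    P=np.array(P);q=np.array(q);return len(P),(P.max(0)+P.min(0))/2,np.ptp(P,axis=0),np.median(P[:,2]),(q.min(0),q.max(0))
print('post',cl(195,235,305,340,.074,.085))
print('bolt',cl(285,315,305,335,.033,.042))
for n,rc,z in [('cornA',(68,375),.008),('cornB',(150,512),.028),('pivot',(300,319),.037),('post',(213,322),.079),('arm end',(192,321),.029)]: print(n,at_z(c,T,rc,z))
E
```

```text
post (342, array([0.522 , 0.0177, 0.078 ]), array([0.0149, 0.0152, 0.0078]), np.float64(0.07956165761689843), (array([202, 311]), array([223, 331])))
bolt (345, array([ 0.5783, -0.0521,  0.0362]), array([0.0185, 0.0188, 0.0064]), np.float64(0.03753381662845584), (array([288, 310]), array([309, 331])))
cornA [0.4872 0.1337 0.008 ]
cornB [0.6211 0.1564 0.028 ]
pivot [ 0.5779 -0.0532  0.037 ]
post [0.5224 0.0179 0.079 ]
arm end [0.5171 0.0239 0.029 ]
```

```bash
cat > fence.py <<'E'
from h import *
import sys
np.set_printoptions(precision=4,suppress=True)
d=np.load('pics/%s.npz'%sys.argv[1]);T=d['T'];c=dict(K=d['K'],k1=float(d['k1']));Z=d['range_z']
o=np.array([.5832,-.0513]);a=np.radians(9.3)
P=np.array([(T@np.r_[ray(c,(r,k))*Z[r,k],1])[:3] for r in range(0,440) for k in range(0,640) if Z[r,k]>0])
def tog(P,o=o,a=a): D=P[:,:2]-o;return np.c_[D@[np.cos(a),np.sin(a)],D@[-np.sin(a),np.cos(a)]]
g=tog(P)
def edges(lo,hi,z0,z1,ya,yb):
    m=(g[:,0]>lo)&(g[:,0]<hi)&(P[:,2]>z0)&(P[:,2]<z1);E=[]
    for y in np.arange(ya,yb,.01):
        s=g[m&(abs(g[:,1]-y)<.005),0]
        if len(s)>8:E.append((y,np.percentile(s,3),np.percentile(s,97)))
    E=np.array(E);return [np.polyfit(E[:,0],E[:,i],1) for i in (1,2)],E[[0,-1],0]
for n,b in [('fence',(.04,.085,.0235,.032,-.12,.19)),('exit rail',(0,.04,.018,.026,.06,.18))]:
    f,e=edges(*b);print(n,'angle add deg',[round(-np.degrees(x[0]),2) for x in f],'x at y0',[round(x[1],4) for x in f],e)
E
python3 fence.py w1
```

```text
fence angle add deg [np.float64(-1.26), np.float64(-0.24)] x at y0 [np.float64(0.0484), np.float64(0.0689)] [-0.12  0.18]
exit rail angle add deg [np.float64(0.09), np.float64(0.07)] x at y0 [np.float64(0.0107), np.float64(0.0202)] [0.06 0.17]
```

```bash
python3 -m pendant '[[0.004,-0.0086,0.03,0,0],[0,0,0.03,0,0],[0,0,0.03,0,0],[0,0,0.03,0,0],[0,0,0.025,0,0],[0,0,0.02,0,0],[0,0,0.015,0,0],[0,0,0.006,0,0],[0,0,0,0,0]]' 30
python3 -m pendant '[[0,0,0,0,-1],[0,0,0,0,-1],[0,0,0,0,-1],[0,0,0,0,-1],[0,0,0,0,-1],[0,0,0,0,-1],[0,0,0,0,-1],[0,0,0,0,-1]]' 30
```

```text
time: 4.67
ee_pos: [0.5213, 0.0177, 0.0442]
eef_rot: [-2.963, -1.041, 0.003]
contact_force: [0.3, -1.0, 0.1]
finger_gap: 0.502
time: 5.33
ee_pos: [0.5229, 0.0178, 0.0465]
eef_rot: [2.963, 1.043, 0.003]
contact_force: [-1.7, -0.7, 7.6]
finger_gap: 0.182
```

```bash
python3 -m pendant '[[-0.0079,0.00035,0,-5,-1],[-0.0079,0.00035,0,-5,-1],[-0.0079,0.00035,0,-5,-1],[-0.0079,0.00035,0,-5,-1],[-0.0079,0.00035,0,-5,-1],[-0.0079,0.00035,0,-5,-1],[-0.0079,0.00035,0,-5,-1],[-0.0079,0.00035,0,-5,-1],[-0.0079,0.00035,0,-5,-1],[-0.0079,0.00035,0,-5,-1],[0,0,0,0,-1],[0,0,0,0,-1]]' 30
python3 loc.py w2; python3 - <<'E'
from h import *
p=np.array(bot.get_state()['ee_pos'][:2])-[.5783,-.0523];print(np.degrees(np.arctan2(p[1],p[0]))%360,np.hypot(*p))
E
```

```text
time: 6.33
ee_pos: [0.4886, -0.0517, 0.0464]
eef_rot: [2.244, 2.197, 0.0]
contact_force: [-6.5, -2.8, 11.2]
finger_gap: 0.178
t 6.3333 tcp [ 0.4886 -0.0517  0.0464] yaw 88.80588388369604 j [-0.105   0.3108 -0.3949  0.8638 -0.0006 -0.0841] F [-6.5006 -2.8304 11.2477] gap 0.17809832689373076
lever_top 0.71 [365. 318.] [ 0.4905 -0.0505  0.079 ] [ 0.4903 -0.0505  0.0793]
fixture 0.79 [426. 318.] [ 0.5837 -0.0521  0.    ] [ 0.5575 -0.0517  0.0299]
179.46343359580626 0.08965156726674257
```

View pics/w2.png

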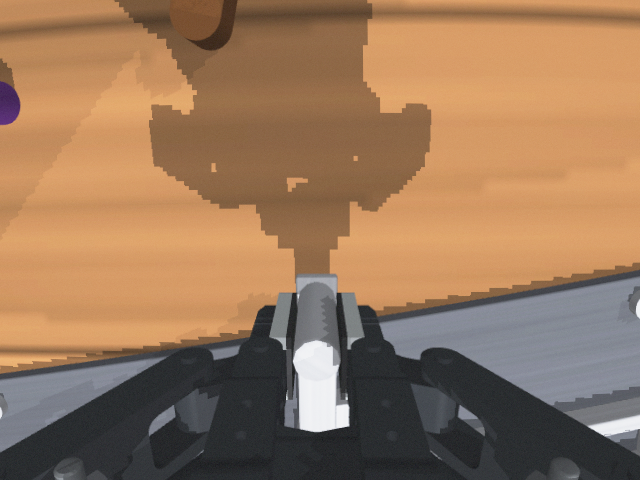

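The lever is firmly gripped at about 179.5° world angle. The target is about 189.3°.

```bash
python3 -m pendant '[[-0.0079,0.00035,0,-5,-1],[-0.0079,0.00035,0,-5,-1],[0,0,0,0,-1],[0,0,0,0,-1],[0,0,0,0,-1]]' 30
python3 - <<'E'
from h import *
p=np.array(bot.get_state()['ee_pos'][:2])-[.5783,-.0523];print(np.degrees(np.arctan2(p[1],p[0]))%360,np.hypot(*p))
E
```

```text
time: 6.95
ee_pos: [0.4898, -0.0674, 0.0465]
eef_rot: [2.044, 2.384, -0.0]
contact_force: [-5.1, -2.7, 10.6]
finger_gap: 0.176
189.6724536148281 0.08977728013779894
```

```bash
python3 -m pendant '[[0,0,0,0,-0.3],[0,0,0,0,0],[0,0,0,0,0],[0,0,0,0,0],[0,0,-0.02,0,0],[0,0,-0.04,0,0],[0,0,-0.04,0,0],[0,0,-0.04,0,0],[0,0,-0.03,0,0],[0,0,0,0,0]]' 30
python3 -m pendant '[[-0.03,0.032,0,0,0],[-0.03,0.032,0,0,0],[-0.03,0.032,0,0,0],[-0.03,0.032,0,0,0],[0,0,0,0,0],[0,0,0,0,0]]' 30
python3 loc.py w3;python3 fence.py w3
```

```text
time: 7.78
ee_pos: [0.4918, -0.067, 0.2213]
eef_rot: [2.039, 2.381, 0.007]
contact_force: [1.1, -0.2, 1.1]
finger_gap: 0.494
time: 8.28
ee_pos: [0.6273, -0.1612, 0.213]
eef_rot: [-2.044, -2.383, 0.002]
contact_force: [-1.0, 0.6, 0.2]
finger_gap: 0.5
t 8.2833 tcp [ 0.6273 -0.1612  0.213 ] yaw 98.75173537524576 j [-0.2515  0.541   0.3943  1.4266  0.0001 -0.4043] F [-0.9644  0.57    0.2063] gap 0.4996218121523336
lever_top 0.56 [ 51. 491.] [ 0.4909 -0.066   0.079 ] [ 0.4911 -0.0664  0.0801]
gauge 0.9 [217. 294.] [ 0.6362 -0.179   0.008 ] [ 0.6301 -0.1784  0.035 ]
gauge 0.6 [251.  79.] [ 0.6985 -0.3732  0.008 ] [ 0.6926 -0.3647  0.0226]
fixture 0.64 [178. 444.] [ 0.5825 -0.0514  0.    ] [ 0.5806 -0.0607  0.0277]
fixture 0.43 [ 51. 491.] [ 0.472  -0.0362  0.    ] [ 0.4912 -0.0666  0.0801]
fence angle add deg [np.float64(-1.34), np.float64(-0.27)] x at y0 [np.float64(0.0487), np.float64(0.0693)] [-0.12  0.18]
exit rail angle add deg [np.float64(-0.07), np.float64(-0.01)] x at y0 [np.float64(0.0106), np.float64(0.02)] [0.06 0.17]
```

View pics/w3.png

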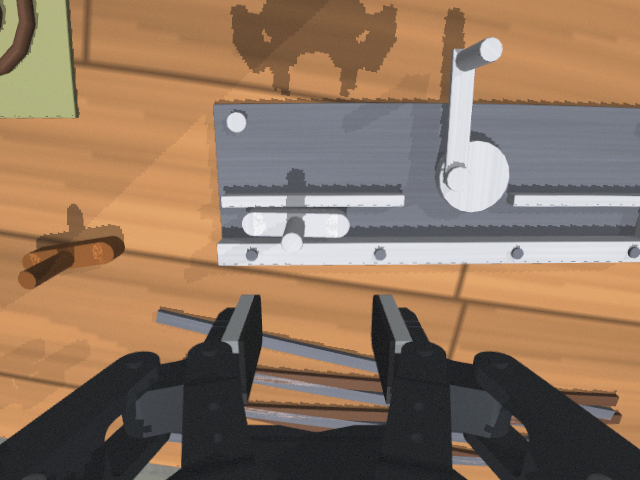

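The lever looks square in this view, and the gauge post top is at pixel [242,291]. I check both with depth.

```bash
cat > cl.py <<'E'
from h import *
import sys
np.set_printoptions(precision=4,suppress=True)
def cl(n,r0,r1,c0,c1,z0,z1):
    d=np.load('pics/%s.npz'%n);T=d['T'];c=dict(K=d['K'],k1=float(d['k1']));Z=d['range_z']
    P=np.array([(T@np.r_[ray(c,(r,k))*Z[r,k],1])[:3] for r in range(r0,r1) for k in range(c0,c1) if Z[r,k]>0])
    P=P[(P[:,2]>z0)&(P[:,2]<z1)];return (P.max(0)+P.min(0))/2,np.ptp(P,axis=0),np.median(P[:,2])
E
python3 - <<'E'
from cl import *
a=cl('w3',35,68,470,510,.0765,.083);b=cl('w3',162,195,440,470,.0345,.041);g=cl('w3',228,258,275,308,.081,.09)
for x in (a,b,g):print(*x)
d=a[0]-b[0];print('lever q',np.degrees(np.arctan2(d[1],d[0]))%360-90-9.3,np.hypot(*d[:2]))
al=np.radians(9.3);D=g[0][:2]-b[0][:2]
print('gauge guide',np.cos(al)*D[0]+np.sin(al)*D[1]-.005,-np.sin(al)*D[0]+np.cos(al)*D[1])
st=bot.get_state();y=np.radians(98.75);D=g[0][:2]-st['ee_pos'][:2]
print('tool dx,dy',D@[np.cos(y),np.sin(y)],D@[np.sin(y),-np.cos(y)],'dz',st['ee_pos'][2]-.050)
E
```

```text
[ 0.4899 -0.0671  0.0791] [0.0161 0.0155 0.0052] 0.07949692292337868
[ 0.5784 -0.0529  0.037 ] [0.02   0.0192 0.005 ] 0.037612184748292254
[ 0.6374 -0.1763  0.0843] [0.0155 0.0155 0.0063] 0.08552477223382612
lever q 89.84750929488048 0.08959734177876601
gauge guide 0.033334755131279016 -0.1314044578086061
tool dx,dy -0.018491797114238435 0.00924884869491033 dz 0.16603562053652393
```

```bash
python3 -m pendant '[[-0.0185,0.0092,0.02,0,0],[0,0,0.03,0,0],[0,0,0.03,0,0],[0,0,0.03,0,0],[0,0,0.025,0,0],[0,0,0.016,0,0],[0,0,0.01,0,0],[0,0,0,0,0],[0,0,0,0,0]]' 30
python3 -m pendant '[[0,0,0,0,-0.5],[0,0,0,0,-1],[0,0,0,0,-1],[0,0,0,0,-1],[0,0,0,0,-1],[0,0,0,0,-1],[0,0,0,0,-1],[0,0,0,0,-1]]' 30
```

```text
time: 9.23
ee_pos: [0.6381, -0.1767, 0.0555]
eef_rot: [2.043, 2.386, 0.001]
contact_force: [0.8, -0.9, 0.3]
finger_gap: 0.504
time: 9.9
ee_pos: [0.639, -0.177, 0.056]
eef_rot: [2.043, 2.384, 0.002]
contact_force: [-1.2, 0.8, 7.4]
finger_gap: 0.178
```

```bash
python3 -m pendant '[[0.008,0.0004,0,0,-1],[0.012,0.0004,0,0,-1],[0.012,0.0004,0,0,-1],[0.012,0.0004,0,0,-1],[0.012,0.0004,0,0,-1],[0.004,0,0,0,-1],[0,0,0,0,-1]]' 30
python3 loc.py w4; python3 - <<'E'
from h import *
st=bot.get_state();al=np.radians(9.3);D=np.array(st['ee_pos'][:2])-[.5784,-.0529]
print('tcp guide',np.cos(al)*D[0]+np.sin(al)*D[1]-.005,-np.sin(al)*D[0]+np.cos(al)*D[1])
E
```

```text
time: 10.48
ee_pos: [0.6319, -0.1168, 0.056]
eef_rot: [2.041, 2.385, 0.002]
contact_force: [0.2, 4.4, 9.3]
finger_gap: 0.177
t 10.4833 tcp [ 0.6319 -0.1168  0.056 ] yaw 98.87168344527991 j [-0.1827  0.5827  0.0619  1.0472 -0.0001 -0.3375] F [0.1764 4.4433 9.2915] gap 0.17656985036193268
gauge 0.71 [270. 316.] [ 0.6312 -0.1164  0.008 ] [ 0.6229 -0.1177  0.0307]
fixture 0.61 [197. 456.] [ 0.5845 -0.0524  0.    ] [ 0.5817 -0.0616  0.0245]
tcp guide 0.037531442307700835 -0.07169667763872774
```

View pics/w4.png

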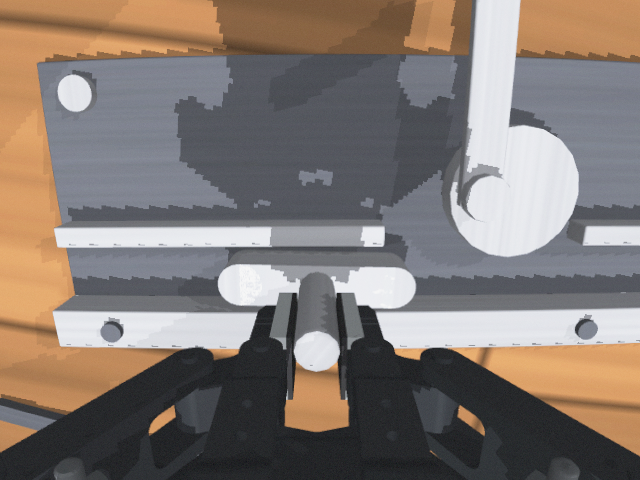

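The gauge is upright, aligned and near the gap centre. I continue into the gap.

```bash
python3 -m pendant '[[0.008,-0.0001,0,0,-1],[0.01,-0.0001,0,0,-1],[0.01,-0.0001,0,0,-1],[0.01,-0.0001,0,0,-1],[0,0,0,0,-1]]' 30
python3 -m pendant '[[0.008,-0.0001,0,0,-1],[0.01,-0.0001,0,0,-1],[0.01,-0.0001,0,0,-1],[0.01,-0.0001,0,0,-1],[0,0,0,0,-1]]' 30
python3 - <<'E'
from h import *
st=bot.get_state();al=np.radians(9.3);D=np.array(st['ee_pos'][:2])-[.5784,-.0529]
print('tcp guide',np.cos(al)*D[0]+np.sin(al)*D[1]-.005,-np.sin(al)*D[0]+np.cos(al)*D[1],st['eef_rot'],st['wrist_torque'])
E
```

```text
time: 11.1
ee_pos: [0.6257, -0.0789, 0.056]
eef_rot: [2.042, 2.385, 0.002]
contact_force: [-0.2, 5.9, 8.4]
finger_gap: 0.175
time: 11.52
ee_pos: [0.6195, -0.0414, 0.056]
eef_rot: [2.042, 2.385, 0.003]
contact_force: [-0.3, 7.3, 8.7]
finger_gap: 0.172
tcp guide 0.03737308333969217 0.004683131524642108 [2.04154571 2.38472714 0.00254701] [ 1.26634213  0.07364846 -0.04534526]
```

```bash
python3 -m pendant '[[0.008,-0.0001,0,0,-1],[0.01,-0.0001,0,0,-1],[0.01,-0.0001,0,0,-1],[0.01,-0.0001,0,0,-1],[0.01,-0.0001,0,0,-1],[0.01,-0.0001,0,0,-1],[0,0,0,0,-1]]' 30
python3 -m pendant '[[0.008,-0.0001,0,0,-1],[0.01,-0.0001,0,0,-1],[0.01,-0.0001,0,0,-1],[0.01,-0.0001,0,0,-1],[0.01,-0.0001,0,0,-1],[0.01,-0.0001,0,0,-1],[0,0,0,0,-1]]' 30
python3 loc.py w5; python3 - <<'E'
from h import *
st=bot.get_state();al=np.radians(9.3);D=np.array(st['ee_pos'][:2])-[.5784,-.0529]
print('tcp guide',np.cos(al)*D[0]+np.sin(al)*D[1]-.005,-np.sin(al)*D[0]+np.cos(al)*D[1])
E
```

```text
time: 12.1
ee_pos: [0.6101, 0.0159, 0.056]
eef_rot: [2.042, 2.385, 0.003]
contact_force: [-0.2, 6.1, 7.9]
finger_gap: 0.172
time: 12.68
ee_pos: [0.6005, 0.0732, 0.056]
eef_rot: [2.042, 2.385, 0.003]
contact_force: [-1.0, 5.8, 8.6]
finger_gap: 0.175
t 12.6833 tcp [0.6005 0.0732 0.056 ] yaw 98.86683454197713 j [ 0.1214  0.5095 -0.0612  0.9971 -0.0002 -0.0333] F [-1.0013  5.7761  8.6165] gap 0.1747020635239989
gauge 0.81 [269. 316.] [0.5991 0.0733 0.008 ] [0.5909 0.0721 0.0309]
fixture 0.67 [201.  81.] [ 0.5844 -0.0516  0.    ] [ 0.5777 -0.0376  0.0244]
fixture 0.2 [269. 316.] [0.6019 0.0741 0.    ] [0.5908 0.0724 0.0309]
tcp guide 0.037291230767422794 0.12079591586402223
```

View pics/w5.png

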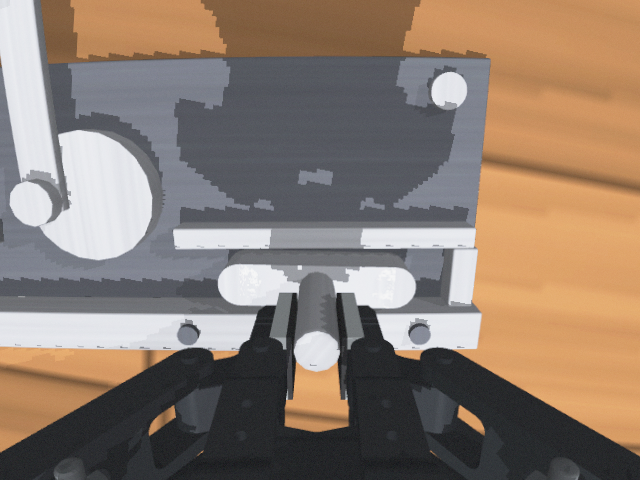

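The gauge is wholly past the disc, at y ≈ 121 mm. I release it, lift, move back and check.

```bash
python3 -m pendant '[[0,0,0,0,-0.5],[0,0,0,0,-0.2],[0,0,0,0,0],[0,0,0,0,0],[0,0,-0.01,0,0],[0,0,-0.03,0,0],[0,0,-0.04,0,0],[0,0,-0.04,0,0],[0,0,-0.04,0,0],[0,0,0,0,0]]' 30
python3 -m pendant '[[-0.03,0,0,0,0],[-0.03,0,0,0,0],[0,0,0,0,0],[0,0,0,0,0]]'
python3 loc.py w6; python3 - <<'E'
from h import *
np.set_printoptions(precision=4,suppress=True)
c,T=cap('top')
for d in bot.tip_of('thin_gauge','top')[:2]:print('thin',d['p'],d['pixel'],at_d(c,T,d['pixel']))
E
```

```text
time: 13.72
ee_pos: [0.6019, 0.0723, 0.2232]
eef_rot: [2.039, 2.38, 0.012]
contact_force: [2.6, -1.2, 0.8]
finger_gap: 0.498
time: 14.05
ee_pos: [0.6087, 0.0115, 0.2149]
eef_rot: [2.046, 2.383, 0.0]
contact_force: [0.3, -0.3, 0.3]
finger_gap: 0.5
t 14.05 tcp [0.6087 0.0115 0.2149] yaw 98.69829027994456 j [ 0.0189  0.4475  0.2516  1.3746 -0.     -0.133 ] F [ 0.3246 -0.2717  0.2924] gap 0.5001014110926515
lever_top 0.81 [ 35. 224.] [ 0.49  -0.066  0.079] [ 0.4902 -0.0657  0.0799]
gauge 0.93 [209. 385.] [0.5991 0.0725 0.008 ] [0.595  0.0677 0.0316]
fixture 0.86 [170. 249.] [ 0.584  -0.0522  0.    ] [ 0.5793 -0.0467  0.0369]
thin 0.69 [253.0, 186.6] [0.4988 0.3989 0.0218]
```

View pics/w6.png

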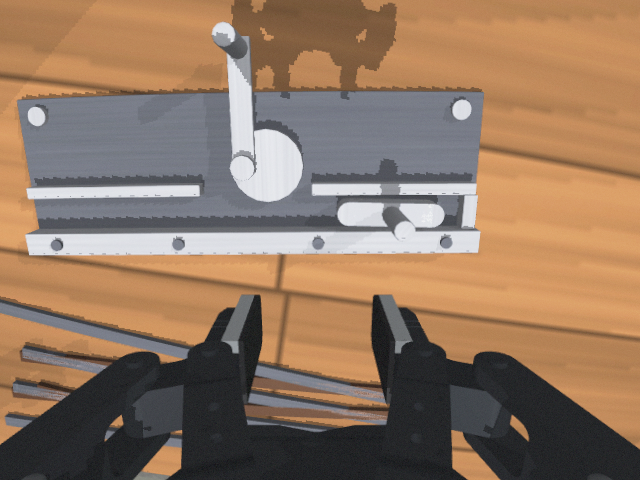

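```bash
python3 - <<'E'
from cl import *
a=cl('w6',18,52,205,246,.0765,.083)[0];b=cl('w6',153,185,226,260,.0345,.041)[0]
d=a-b;print('q',np.degrees(np.arctan2(d[1],d[0]))%360-99.3,np.hypot(*d[:2]))
al=np.radians(9.3);D=cl('w6',215,248,380,420,.081,.09)[0][:2]-b[:2]
print('gauge',np.cos(al)*D[0]+np.sin(al)*D[1]-.005,-np.sin(al)*D[0]+np.cos(al)*D[1])
print(bot.close_job())
E
```

```text
q 89.6863726045576 0.08988735728666938
gauge 0.03545450323134997 0.12078524612780707
the job is handed in; nothing more can be done
None
```

The job is done and handed in at about 14 s on the robot's clock, well inside the 50 s limit.

- **Lever:** I gripped the post and swung it from about 30° to square. The last check reads q = 89.7°, a little under the 90° asked for, with the post 90 mm from the pivot as it should be.
- **Thick gauge:** I slid it upright through the gap with light forces (under 12 N) and let go. It stands at guide x ≈ 35 mm, y ≈ 121 mm, past the required 97 mm and short of the end stop.
- **Thin gauge:** it was found where it started, within about 1.5 mm, which is measuring noise. I never went near it.
- **Robot:** the gripper is open and clear above the guide, touching nothing.

**Disagreement:** the first estimate of the lever's position, from the top and scene cameras, was about 9 mm off what the wrist camera gave. I used the wrist camera, since its radius matched the given 90 mm. No other check failed.

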